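# Draw out the drying tray with the tray hook

## Robot

A 6-joint arm with a two-finger parallel gripper is mounted at the origin on the work surface. World frame = base frame: x ahead of the robot, y to its left, z up, the work surface at z = 0. Lengths are in m, angles in rad, forces in N, time in s.
With the tool pointing down it reaches from about 0.4 to 0.825 m from the base axis. Payload 7 kg.
Tool frame: the origin (TCP) lies midway between the tips of the shut fingers; the grasp point (between the pads) lies behind it (ctrl.tcp_to_grasp is the z of the grasp point in the tool frame, in m); z points along the fingers, y is the direction in which the jaws open and shut (so a half turn about z gives the same grasp; the last joint's range is limited). The gripper opens to 85 mm and grips with 20 to 120 N. Pads are 22 mm wide; open, the fingers measure 114 mm over their backs; the gripper's body (76 mm by 85 mm) begins 54 mm behind the grasp point. The pads swing forward as they close: fully open they stand 13 mm farther back than shut.
Start: joints at [-1, 0.359, 0.012, 0, -1.224, -0.288], TCP at [0.188, -0.648, 0.231] pointing down, gripper open.
Joint ranges: [-3.07, 3.07], [-1.43, 2.12], [-1.02, 1.25], [-3.03, 1.67], [-3.05, -0], [-3.03, 3.03]. Speed limits (rad/s): [2.39, 2.39, 3.01, 3.14, 3.14, 3.14].

## Interface

Orientations are given as a 3x3 rotation matrix whose columns are the frame's x, y, z axes.
In Python, from bench import monitor, viewer, close_job, ctrl gives the robot as it stands. The module is installed in compiled form; this text tells all that it offers.
- The arm moves only by the tool jog_arm, never from a script. Its argument "motion" is a list of rows, each a list of 5 numbers: the shift along the tool's x, y, z in units of 30 mm (1.0 is 30 mm), then the turn about the tool's z in units of 8 degrees (1.0 is 8 degrees), then the closure, from 0 (fully open) to 1 (shut). A call has 1 to 10 rows; each row is the pose to reach, as a shift and turn from the pose commanded when the call began, along the tool's axes at that moment; what a row does not reach only later rows make up. A row lasts 1/10 s, in which the tool goes at most 50 mm and 8.59 degrees, less where a joint would pass 70% of its speed; a pose out of reach is approached as far as the arm can. A call with a gripper value outside its range is refused whole. The fingers move at their own pace and stop on an object; the grip force is fixed at half the most. Time passes only in rows, so rows that repeat a pose let the fingers close. It gives the time, the measured TCP pose, the force and the opening at its end, in the units of the state.
- monitor.sense(): the state, without advancing time (a new reading comes with each control period).
- viewer.capture(name): name is "side" or "top" or "wrist"; returns a dict with "image" (400x640x3 uint8, blue, green, red), "camera_matrix" (3x3 intrinsics, pixels), "D" ([k1, k2, p1, p2, k3] as OpenCV has them; the pictures are not rectified), "world_to_cam" (4x4, takes a point from world to camera coordinates); the wrist camera has in their place "hand_eye" (4x4, takes a point from camera to tool coordinates, whose origin is the TCP and whose axes are the flange's). Camera axes: x right, y up, looking along -z (the intrinsics and any distortion apply to the point x, -y, -z); pixel columns grow to the right and rows downward; lengths in m; the calibration is good to about 2 mm. A picture is of the moment at which its call begins: read the wrist's pose just before it. There is no depth.
- close_job(): hands the job in, once; it reports no verdict.
The state is a dict: "clock": time; "joint_pos": joint angles; "qd": joint speeds; "joint_torque": joint torques, N m; "tcp_pos": TCP position; "tool_rot": TCP orientation; "contact_force": force on the tool from outside, world axes, zero at the start; "torque": the same for the moment, N m; "opening": finger opening in m.
Only numpy, scipy, OpenCV 4.12 (cv2) and the standard library are available. Lean on these libraries where they do the work, as an engineer would, in place of code of your own. Each camera call takes 0.05 s, during which the arm holds its last target.

## Task

Take the tray hook from its rest, drop its prong into the finger hole of the drying tray with the yellow vases, and draw that tray out gently with the hook until it comes up against its stop, keeping a firm pull of about 10 N on it there for a second (never more than 18 N, the tab bends). Then lift the hook out and lay it back in the two forks of its rest. Leave the tray drawn out with its vases standing, do not touch the trays with the gripper, and leave everything else as it is.

Things in the scene. Friction and masses are not known exactly. Their poses are not given: they have to be found in the camera images.
- hook: loose tray hook, lying level on the rest: wooden handle 90 mm long, 18 mm wide and high; from its front end an 8 mm steel rod runs on 45 mm level, then bends straight down, this prong reaching 40 mm below the handle's axis; 130 g. Origin at the handle's centre (grasp here, across y); x along the handle towards the prong, z up; the prong's axis is 90 mm ahead of the origin
- hook_tip (a point): the lower end of the prong (90 mm ahead of and 40 mm below the handle's centre)
- rest: fixed wooden rest, base 130 x 60 x 8 mm; two forked uprights: at x -36 mm under the handle's tail (slot 24 mm wide, floor 61 mm up), at x +61 mm under the rod (slot 15 mm, floor 66 mm up); cheeks 10 mm tall. Origin at the underside below the handle's centre. Hook home: handle centre 70 mm above the origin, axes as the rest's, prong free ahead. Stands left or right, swapping with the caddy
- cabinet: fixed white and grey drying cabinet with two open-fronted bays side by side, 270 mm deep (x), 400 mm wide (y), 157 mm tall; origin on the table under the middle of its front; its front faces its own -x, roughly to the robot. The trays run in the bays on the plinth, straight along the cabinet's x, with 3 mm of side play; at the start their fronts are flush with the cabinet's to within 6 mm
- tray_yellow: loose aluminium drying tray with the three yellow vases, in either bay: 245 mm deep (x), 174 wide, rim 24 high. Origin: middle of its lower front edge, 68 mm above the table. Slides to its own -x with 1 to 4 N of drag until it meets a hidden stop (rubber buffer, gives 4 mm), set differently each time, 45 to 115 mm out: only felt. A level tab 42 mm long, 56 wide, 4 thick, top 92 mm up, juts from its front; over 18 N bends it
- tray_yellow_hole (a point): centre of the round finger hole, 22 mm across, in the tab of the tray with yellow vases, at the tab's top face; 21 mm ahead (-x) of the tray's origin; open below down to the table
- tray_blue: the other tray, alike, with the two white vases with blue bands; it stays shut
- vase_yellow1: small painted plaster vase, 46 mm tall, 33 mm across its belly, 26 mm foot, 40 g; origin at the centre of its foot, z up; yellow with a green band, stands loose on the tray to be drawn out
- vase_yellow2: small painted plaster vase, 46 mm tall, 33 mm across its belly, 26 mm foot, 40 g; origin at the centre of its foot, z up; yellow with a green band, stands loose on the tray to be drawn out
- vase_yellow3: small painted plaster vase, 46 mm tall, 33 mm across its belly, 26 mm foot, 40 g; origin at the centre of its foot, z up; yellow with a green band, stands loose on the tray to be drawn out
- vase_blue1: small painted plaster vase, 46 mm tall, 33 mm across its belly, 26 mm foot, 40 g; origin at the centre of its foot, z up; white with a blue band, stands loose on the other tray
- vase_blue2: small painted plaster vase, 46 mm tall, 33 mm across its belly, 26 mm foot, 40 g; origin at the centre of its foot, z up; white with a blue band, stands loose on the other tray
- jar_orange: closed round paint jar, 54 mm across, 66 mm tall, grey cap; origin at the centre of its underside; orange, stands in the caddy
- jar_green: closed round paint jar, 54 mm across, 66 mm tall, grey cap; origin at the centre of its underside; green, stands in the caddy
- jar_yellow: closed round paint jar, 54 mm across, 66 mm tall, grey cap; origin at the centre of its underside; yellow, on the table
- brush_pot: blue pot with brushes, 76 mm across, 100 mm tall, brushes to about 220 mm; origin at the centre of its underside
- mixing_dish: white dish 90 mm across, 20 mm high; origin at the centre of its underside
- brush: yellow paint brush lying on the painting board in front of the robot
- caddy: fixed open wooden jar caddy, 160 x 90 mm, 40 mm tall (jars in it reach 72 mm); origin at the centre of its underside

How it is judged:
By the outcome, as a careful person would: the job done as asked, in the order asked, and still so for the second after the job is handed in, with the robot touching nothing.
It also fails if it takes over 64 s, if anything falls off the work surface, if the arm or the gripper's body presses on something with over 40 N, if the wrist force passes 120 N, or if a joint passes its speed limit or range.

## Working session

There is one attempt and no reset: what is moved stays moved. The work goes in short steps, Python scripts to look and compute and a tool call to move; the robot and the scene stay as the last step left them, time stands still between calls to the robot, and variables do not carry over. Pictures are saved under pics/ and viewed, and the job is handed in when it is done.

Besides the shell and the picture viewer there is one more tool, called after "Call:" as name(argument=value, ...), one argument or row to a line, values as JSON. jog_arm: Moves the arm, as the interface text tells. Its arguments: {"type":"object","properties":{"motion":{"type":"array"}},"required":["motion"]}

```bash
mkdir -p pics; ls; cat > h.py <<'E'
import numpy as np, cv2, json, pickle
from bench import monitor, viewer, close_job, ctrl
def cap(n,tag):
    s=monitor.sense(); c=viewer.capture(n); cv2.imwrite(f'pics/{tag}.png',c['image'])
    c['s']=s; pickle.dump(c,open(f'pics/{tag}.pkl','wb')); return c
E
python3 - <<'E'
from h import *
print(monitor.sense()); print([ (a,getattr(ctrl,a)) for a in dir(ctrl) if a[0]!='_'])
for n in('side','top','wrist'):
    c=cap(n,n+'0'); print(n,{k:np.round(v,4).tolist() for k,v in c.items() if k not in('image','s')})
E
```

```text
pics
{'clock': 0.0, 'joint_pos': array([-9.99882897e-01,  3.59369792e-01,  1.10390595e-02, -3.42354737e-04,
       -1.22407919e+00, -2.88114204e-01]), 'qd': array([ 6.48994014e-04,  1.12317405e-03,  8.86366372e-04,  5.71144879e-04,
        6.15151202e-04, -5.76103997e-05]), 'joint_torque': array([ 1.06505940e-03, -5.83329105e+01,  2.93430126e+01,  6.93680093e+00,
       -5.89502131e-03,  1.20814016e-04]), 'tcp_pos': array([ 0.18819988, -0.64772775,  0.23036751]), 'tool_rot': array([[-9.60310576e-01, -2.78932315e-01, -6.01057328e-04],
       [-2.78932922e-01,  9.60309366e-01,  1.53167158e-03],
       [ 1.49968282e-04,  1.63853509e-03, -9.99998646e-01]]), 'contact_force': array([ 0.51896168,  0.57616927, -0.61119576]), 'torque': array([-0.00103349, -0.01490407,  0.00529677]), 'opening': 0.08537804473162772}
[('MotionError', <class 'bench.MotionError'>), ('tcp_to_grasp', -0.0187)]
side {'camera_matrix': [[361.7676, 0.0, 311.9707], [0.0, 361.7676, 196.5615], [0.0, 0.0, 1.0]], 'D': [0.0121, 0.0, 0.0, 0.0, 0.0], 'world_to_cam': [[-0.8158, -0.5782, -0.0082, 0.4853], [0.3848, -0.5533, 0.7387, -0.3037], [-0.4317, 0.5995, 0.6739, -0.7311], [0.0, 0.0, 0.0, 1.0]]}
top {'camera_matrix': [[462.5882, 0.0, 316.9169], [0.0, 462.5882, 201.5138], [0.0, 0.0, 1.0]], 'D': [-0.074, 0.0, 0.0, 0.0, 0.0], 'world_to_cam': [[-0.0021, -1.0, 0.0005, -0.0265], [0.9975, -0.0021, 0.0709, -0.6231], [-0.0709, 0.0007, 0.9975, -1.6279], [0.0, 0.0, 0.0, 1.0]]}
wrist {'camera_matrix': [[279.5861, 0.0, 323.2171], [0.0, 279.5861, 204.8574], [0.0, 0.0, 1.0]], 'D': [-0.0385, 0.0, 0.0, 0.0, 0.0], 'hand_eye': [[0.0003, 0.9625, 0.2712, 0.0694], [1.0, -0.0002, -0.0007, 0.0009], [-0.0007, 0.2712, -0.9625, -0.1429], [0.0, 0.0, 0.0, 1.0]]}
```

View pics/side0.png

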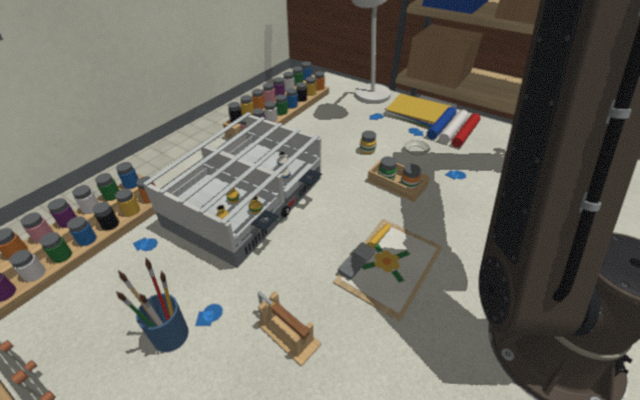

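View pics/top0.png

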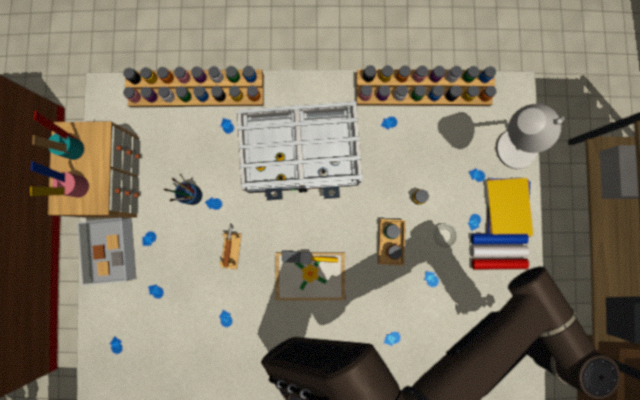

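View pics/wrist0.png

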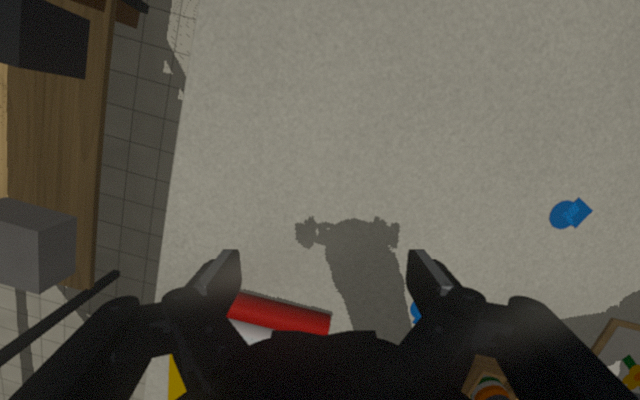

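```bash
python3 - <<'E'
import cv2,numpy as np
i=cv2.imread('pics/top0.png')
a=cv2.resize(i[170:275,215:355],None,fx=5.5,fy=5.5,interpolation=cv2.INTER_CUBIC); cv2.imwrite('pics/z1.png',a)
i=cv2.imread('pics/side0.png')
a=cv2.resize(i[170:370,190:340],None,fx=3,fy=3,interpolation=cv2.INTER_CUBIC)
cv2.imwrite('pics/z2.png',a)
E
```

```text
(no output)
```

View pics/z1.png

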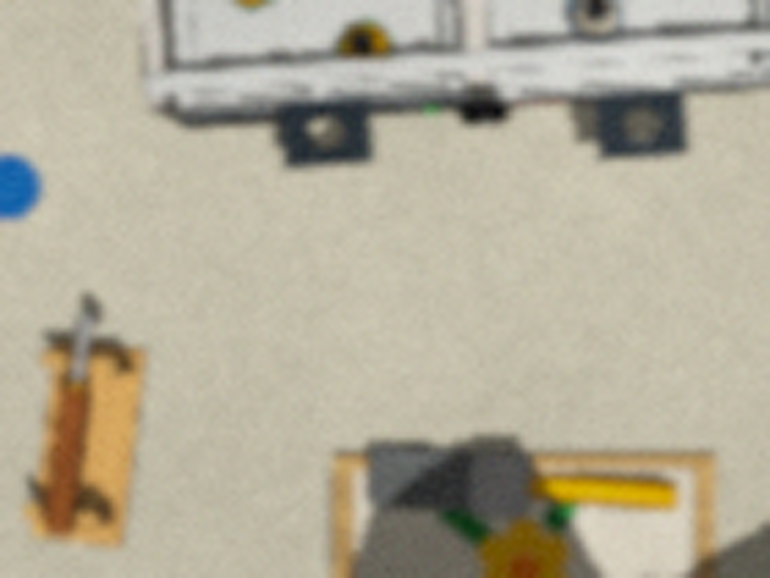

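View pics/z2.png

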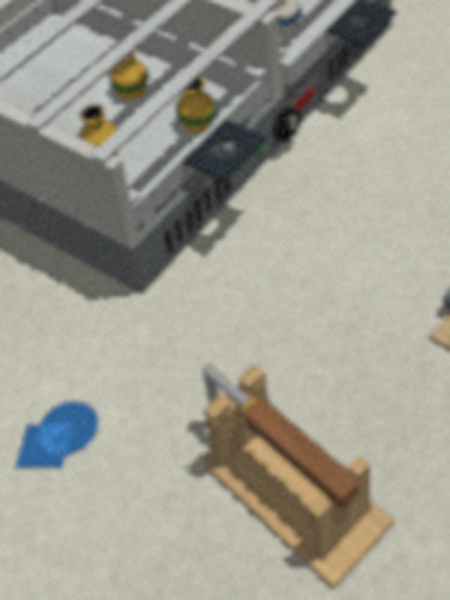

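```bash
cat >> h.py <<'E'
def cam(c):
    if 'hand_eye' in c:
        T=np.eye(4); T[:3,:3]=c['s']['tool_rot']; T[:3,3]=c['s']['tcp_pos']; return T@c['hand_eye']
    return np.linalg.inv(c['world_to_cam'])
def pix2z(c,uv,z):
    uv=np.atleast_2d(np.float64(uv)); n=cv2.undistortPoints(uv[:,None],c['camera_matrix'],np.array(c['D']))[:,0]
    T=cam(c); d=np.c_[n[:,0],-n[:,1],-np.ones(len(n))]@T[:3,:3].T; o=T[:3,3]
    return o+d*((np.asarray(z)-o[2])/d[:,2])[:,None]
def proj(c,P):
    P=np.atleast_2d(P); W=np.linalg.inv(cam(c)); q=P@W[:3,:3].T+W[:3,3]; q=q*[1,-1,-1]
    return cv2.projectPoints(q,np.zeros(3),np.zeros(3),c['camera_matrix'],np.array(c['D']))[0][:,0]
def load(t): return pickle.load(open(f'pics/{t}.pkl','rb'))
E
python3 - <<'E'
from h import *
c=load('top0'); f=lambda u:np.array(u)/5.5+[215,170]-.4
p=pix2z(c,f([[61,530],[75,383],[91,300],[327,128],[643,122]]),[.079,.079,.074,.092,.092]); print(p)
d=load('side0'); g=lambda u:np.array(u)/3+[190,170]-.3
print(pix2z(d,g([[350,488],[255,408],[210,368],[228,150],[358,20]]),[.079,.079,.074,.092,.092]))
E
```

```text
[[ 0.39838047  0.28502352  0.079     ]
 [ 0.48972741  0.27701681  0.079     ]
 [ 0.54163531  0.26837774  0.074     ]
 [ 0.64799595  0.11879706  0.092     ]
 [ 0.65131477 -0.07780297  0.092     ]]
[[ 0.39991039  0.29205465  0.079     ]
 [ 0.48373781  0.2832793   0.079     ]
 [ 0.53085541  0.27533877  0.074     ]
 [ 0.64395018  0.12266478  0.092     ]
 [ 0.65441528 -0.07130206  0.092     ]]
```

Call:
jog_arm(
  motion=[
    [-15.5,16.2,-1.7,-10,0],
    [-15.5,16.2,-1.7,-10,0],
    [-15.5,16.2,-1.7,-10,0],
    [-15.5,16.2,-1.7,-10,0],
    [-15.5,16.2,-1.7,-10,0],
    [-15.5,16.2,-1.7,-10,0],
    [-15.5,16.2,-1.7,-10,0],
    [-15.5,16.2,-1.7,-10,0],
    [-15.5,16.2,-1.7,-10,0],
    [-15.5,16.2,-1.7,-10,0],
  ],
)

```text
clock: 1.15
tcp_pos: [0.4191, -0.2041, 0.2694]
tool_rot: [[0.114, -0.994, 0.001], [-0.994, -0.114, 0.0], [0.0, -0.001, -1.0]]
contact_force: [1.8, -0.4, 0.3]
opening: 0.0853
```

Call:
jog_arm(
  motion=[
    [-16.2,-1.9,0.5,-9.7,0],
    [-16.2,-1.9,0.5,-9.7,0],
    [-16.2,-1.9,0.5,-9.7,0],
    [-16.2,-1.9,0.5,-9.7,0],
    [-16.2,-1.9,0.5,-9.7,0],
    [-16.2,-1.9,0.5,-9.7,0],
    [-16.2,-1.9,0.5,-9.7,0],
    [-16.2,-1.9,0.5,-9.7,0],
    [-16.2,-1.9,0.5,-9.7,0],
    [-16.2,-1.9,0.5,-9.7,0],
  ],
)

```text
clock: 2.15
tcp_pos: [0.4223, 0.2859, 0.2539]
tool_rot: [[0.995, -0.102, -0.0], [-0.102, -0.995, 0.0], [-0.0, -0.0, -1.0]]
contact_force: [1.0, -1.2, -0.3]
opening: 0.0852
```

Call:
jog_arm(
  motion=[
    [0,0,0,0,0],
    [0,0,0,0,0],
    [0,0,0,0,0],
  ],
)

```text
clock: 2.45
tcp_pos: [0.4227, 0.2826, 0.2539]
tool_rot: [[0.994, -0.108, -0.0], [-0.108, -0.994, -0.0], [-0.0, 0.001, -1.0]]
contact_force: [-0.5, -0.6, -0.1]
opening: 0.0853
```

```bash
python3 - <<'E'
from h import *
c=cap('wrist','w1'); print(c['s']['tcp_pos'],c['s']['tool_rot'],c['s']['joint_pos'],c['s']['clock'])
c=cap('top','t1')
E
```

```text
[0.42272029 0.28257416 0.25392635] [[ 9.94120970e-01 -1.08274260e-01 -4.26682033e-04]
 [-1.08274452e-01 -9.94120935e-01 -4.57776714e-04]
 [-3.74608107e-04  5.01284195e-04 -9.99999804e-01]] [ 9.75953371e-01  6.74748475e-02 -3.12124369e-01 -1.04263649e-04
 -1.19181536e+00  4.86394514e-01] 2.45
```

View pics/w1.png

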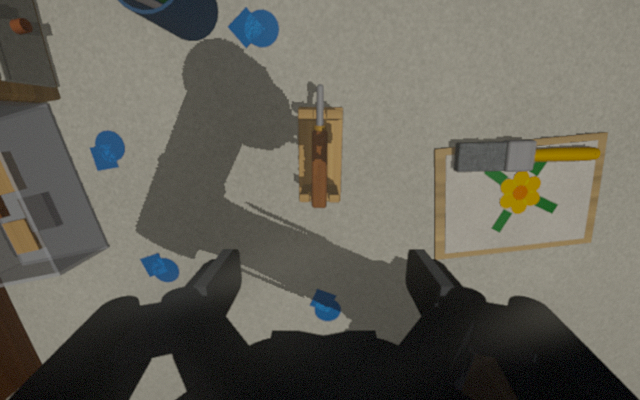

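```bash
python3 - <<'E'
from h import *
i=load('w1')['image']
cv2.imwrite('pics/z3.png',cv2.resize(i[75:220,270:370],None,fx=4,fy=4,interpolation=cv2.INTER_CUBIC))
E
```

```text
(no output)
```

View pics/z3.png

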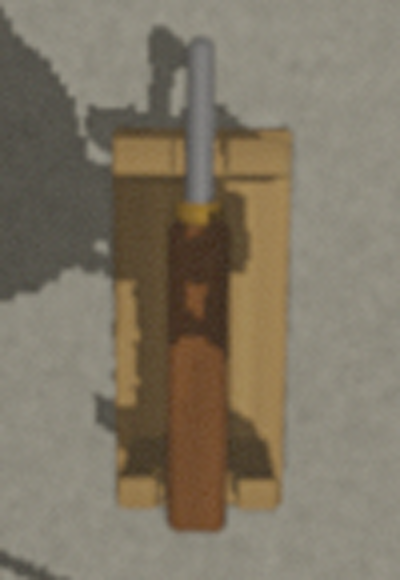

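```bash
python3 - <<'E'
from h import *
c=load('w1'); f=lambda u:np.array(u)/4+[270,75]-.4
p=pix2z(c,f([[197,527],[198,222],[198,205],[202,42]]),[.079,.079,.079,.072]); print(p)
t=p[0];r=p[3];print(np.arctan2(r[1]-t[1],r[0]-t[0]), np.hypot(*(r-t)[:2]),np.hypot(*(p[1]-t)[:2]),np.hypot(*(p[2]-t)[:2]))
E
```

```text
[[0.39972862 0.29088467 0.079     ]
 [0.48649749 0.28082877 0.079     ]
 [0.49099813 0.28032339 0.079     ]
 [0.53345913 0.27457049 0.072     ]]
-0.12139308273764342 0.13472194901606915 0.08734963260662362 0.09187852686120128
```

Call:
jog_arm(
  motion=[
    [0.74,-0.17,1.5,0.1,0],
    [0.74,-0.17,3.0,0.1,0],
    [0.74,-0.17,4.2,0.1,0],
    [0.74,-0.17,5.2,0.1,0],
    [0.74,-0.17,5.9,0.1,0],
    [0.74,-0.17,6.4,0.1,0],
    [0.74,-0.17,6.65,0.1,0],
    [0.74,-0.17,6.75,0.1,0],
    [0.74,-0.17,6.75,0.1,0],
    [0.74,-0.17,6.75,0.1,0],
  ],
)

```text
clock: 3.55
tcp_pos: [0.4461, 0.2862, 0.0525]
tool_rot: [[0.993, -0.122, 0.001], [-0.122, -0.993, 0.001], [0.001, -0.001, -1.0]]
contact_force: [-0.3, -0.0, -0.1]
opening: 0.0854
```

```bash
python3 - <<'E'
from h import *
c=cap('wrist','w2'); print(c['s']['tcp_pos'],c['s']['tool_rot'])
c=cap('side','s2')
i=c['image'];cv2.imwrite('pics/z4.png',cv2.resize(i[200:370,190:380],None,fx=3,fy=3,interpolation=cv2.INTER_CUBIC))
E
```

```text
[0.44605683 0.28624151 0.05253094] [[ 9.92541397e-01 -1.21903477e-01  1.05674151e-03]
 [-1.21904693e-01 -9.92541116e-01  1.17456888e-03]
 [ 9.05675364e-04 -1.29462999e-03 -9.99998752e-01]]
```

View pics/w2.png

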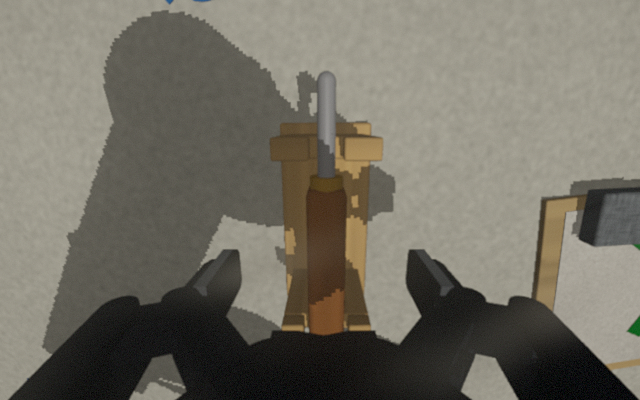

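View pics/z4.png

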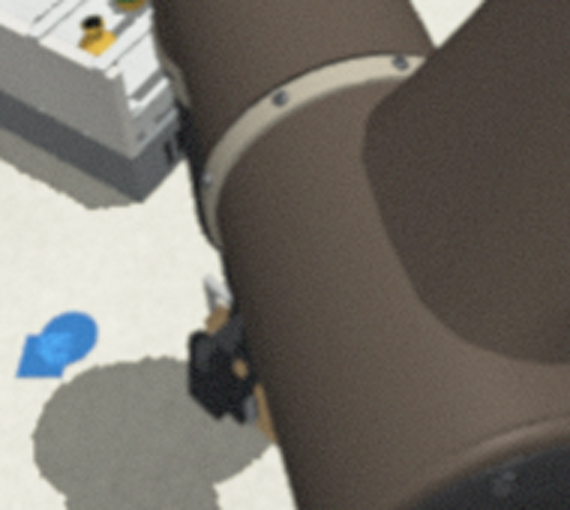

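```bash
python3 - <<'E'
from h import *
c=load('w2')
p=pix2z(c,[[325.5,320],[326,181],[327,178],[327,76]],[.079,.079,.079,.072]); print(p)
R=c['s']['tool_rot'];print((p-c['s']['tcp_pos'])@R)
p=pix2z(c,[[307.5,240],[345,240]],[.079,.079]);print((p-c['s']['tcp_pos'])@R)
E
```

```text
[[0.42205187 0.28857048 0.079     ]
 [0.49094396 0.28008215 0.079     ]
 [0.49216693 0.27951122 0.079     ]
 [0.53290264 0.27458325 0.072     ]]
[[-0.02408586  0.00058043 -0.02649166]
 [ 0.04532717  0.00060726 -0.02642883]
 [ 0.04661061  0.00102485 -0.02642821]
 [ 0.0876369   0.0009593  -0.01939096]]
[[ 0.01846471 -0.00761395 -0.02644251]
 [ 0.01848265  0.00921588 -0.02646429]]
```

Call:
jog_arm(
  motion=[
    [0,0.03,0.03,0,0.4],
    [0,0.03,0.03,0,0.7],
    [0,0.03,0.03,0,1],
    [0,0.03,0.03,0,1],
    [0,0.03,0.03,0,1],
    [0,0.03,0.03,0,1],
    [0,0.03,0.03,0,1],
    [0,0.03,0.03,0,1],
  ],
)

```text
clock: 4.45
tcp_pos: [0.4455, 0.2851, 0.0509]
tool_rot: [[0.993, -0.122, 0.0], [-0.122, -0.993, 0.0], [0.0, -0.0, -1.0]]
contact_force: [-0.7, 0.7, 3.2]
opening: 0.0173
```

```bash
python3 - <<'E'
from h import *
c=cap('wrist','w3'); print(c['s'])
E
```

```text
{'clock': 4.45, 'joint_pos': array([ 9.40382083e-01,  3.13270673e-01, -5.32427198e-01,  7.96700173e-05,
       -7.24850114e-01,  5.08337578e-01]), 'qd': array([-5.26885000e-04,  1.04608959e-04,  3.66288983e-05, -1.22040324e-03,
        1.67490339e-05, -8.57404156e-04]), 'joint_torque': array([-1.65205873e-01, -4.45785391e+01,  2.01098764e+01,  4.66633692e+00,
        2.13386212e-01, -2.84085469e-02]), 'tcp_pos': array([0.44554094, 0.28513438, 0.05085665]), 'tool_rot': array([[ 9.92565137e-01, -1.21714471e-01,  1.89063427e-04],
       [-1.21714504e-01, -9.92565137e-01,  1.69470244e-04],
       [ 1.67030785e-04, -1.91222018e-04, -9.99999968e-01]]), 'contact_force': array([-0.66661508,  0.74155467,  3.17867217]), 'torque': array([-0.02569654,  0.30230916,  0.06970589]), 'opening': 0.017256334337559614}
```

View pics/w3.png

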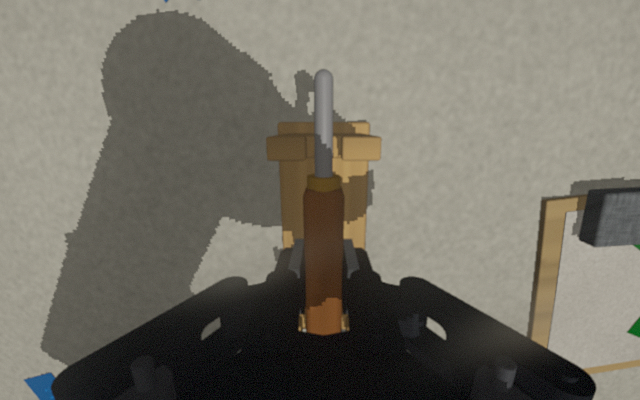

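Call:
jog_arm(
  motion=[
    [0,0,-0.3,0,1],
    [0,0,-0.8,0,1],
    [0,0,-1.5,0,1],
    [0,0,-2.2,0,1],
    [0,0,-2.9,0,1],
    [0,0,-3.5,0,1],
    [0,0,-3.9,0,1],
    [0,0,-4,0,1],
    [0,0,-4,0,1],
  ],
)

```text
clock: 5.4
tcp_pos: [0.4453, 0.285, 0.1707]
tool_rot: [[0.993, -0.122, -0.0], [-0.122, -0.993, 0.0], [-0.0, -0.0, -1.0]]
contact_force: [0.5, -0.7, -1.6]
opening: 0.0171
```

Call:
jog_arm(
  motion=[
    [0.3,0.4,0,-0.1,1],
    [0.8,1.2,0,-0.3,1],
    [1.4,2.0,0,-0.5,1],
    [2.0,2.9,0,-0.7,1],
    [2.6,3.7,0,-0.9,1],
    [3.1,4.4,0,-1.1,1],
    [3.3,4.7,0,-1.1,1],
    [3.4,4.8,0,-1.1,1],
    [3.4,4.8,0,-1.1,1],
    [3.4,4.8,0,-1.1,1],
  ],
)

```text
clock: 6.4
tcp_pos: [0.5288, 0.1303, 0.1704]
tool_rot: [[1.0, 0.032, -0.001], [0.032, -1.0, -0.0], [-0.001, 0.0, -1.0]]
contact_force: [0.8, 0.7, -1.0]
opening: 0.0168
```

```bash
python3 - <<'E'
from h import *
c=cap('wrist','w4'); print(c['s']['tcp_pos'],c['s']['tool_rot'],c['s']['opening'],c['s']['contact_force'])
c=cap('top','t4')
i=c['image'];cv2.imwrite('pics/z5.png',cv2.resize(i[90:240,215:365],None,fx=4,fy=4,interpolation=cv2.INTER_CUBIC))
E
```

```text
[0.5287805  0.13026783 0.17037886] [[ 9.99500385e-01  3.16026033e-02 -5.05324587e-04]
 [ 3.16025468e-02 -9.99500508e-01 -1.19385707e-04]
 [-5.08845080e-04  1.03356516e-04 -9.99999865e-01]] 0.016810001900993354 [ 0.7534265   0.73910563 -0.9762711 ]
```

View pics/w4.png

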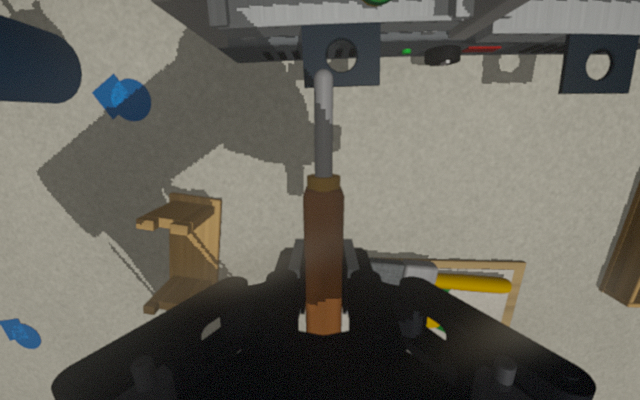

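View pics/z5.png

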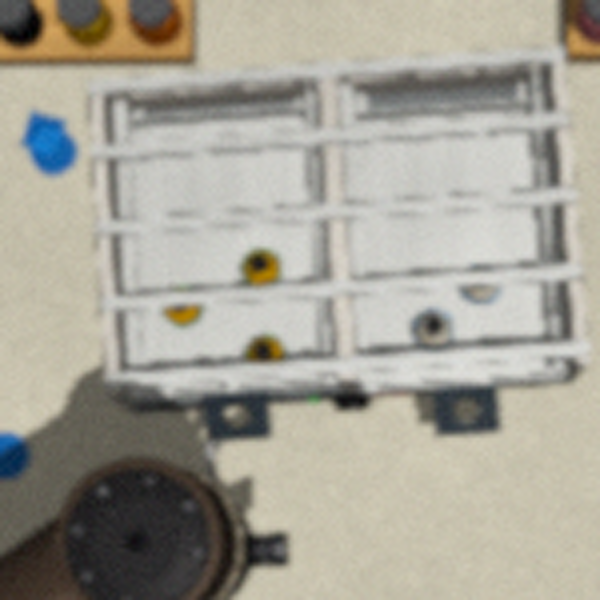

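```bash
python3 - <<'E'
from h import *
i=load('w4')['image']
cv2.imwrite('pics/z6.png',cv2.resize(i[0:110,200:400],None,fx=4,fy=4,interpolation=cv2.INTER_CUBIC))
cv2.imwrite('pics/z7.png',cv2.resize(i[0:110,460:640],None,fx=4,fy=4,interpolation=cv2.INTER_CUBIC))
E
```

```text
(no output)
```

View pics/z6.png

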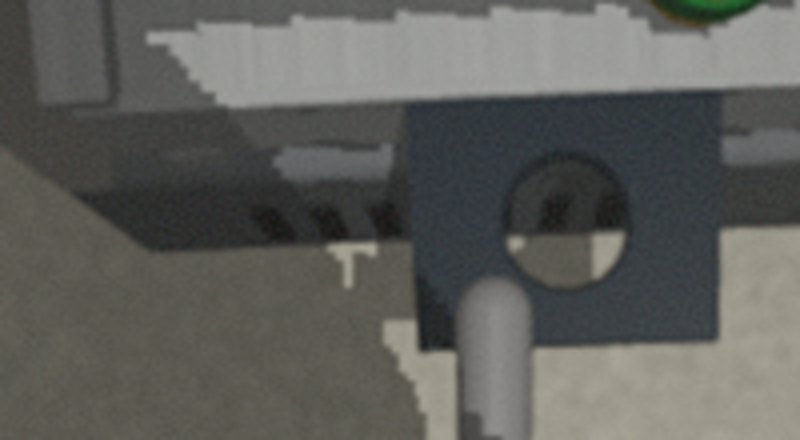

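View pics/z7.png

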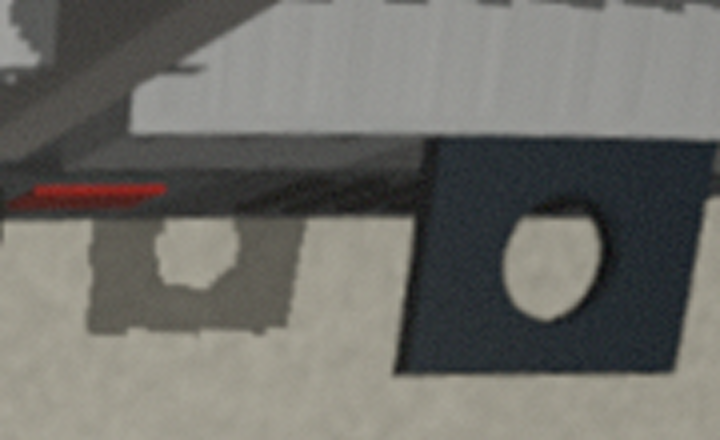

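```bash
python3 - <<'E'
from h import *
c=load('w4'); f=lambda u:np.array(u)/4+[200,0]-.4
p=pix2z(c,f([[567,221],[410,102],[722,92],[420,349],[718,340]]),[.092]*5); print(p)
q=pix2z(c,np.array([[553,260],[440,140],[716,142],[400,372],[674,372]])/4+[460,0]-.4,[.092]*5); print(q)
for r in(p,q):
    print(np.arctan2(-(r[1]-r[2])[0],(r[1]-r[2])[1]),np.arctan2(-(r[3]-r[4])[0],(r[3]-r[4])[1]), np.linalg.norm(r[1]-r[2]),np.linalg.norm(r[1]-r[3]),r[1:].mean(0))
b=c['s'];tip=pix2z(c,[[323.5,76]],[.187]);print(tip,(tip-b['tcp_pos'])@b['tool_rot'])
# cabinet front base-edge in top image
t=load('t4')
i=t['image']
E
```

```text
[[0.64692687 0.12172944 0.092     ]
 [0.66544783 0.15031858 0.092     ]
 [0.66896347 0.09537141 0.092     ]
 [0.62432337 0.14786213 0.092     ]
 [0.62775698 0.09289067 0.092     ]]
[[ 0.65066526 -0.07230154  0.092     ]
 [ 0.66932264 -0.04484265  0.092     ]
 [ 0.67368647 -0.10050186  0.092     ]
 [ 0.62889685 -0.04620791  0.092     ]
 [ 0.63260359 -0.10327573  0.092     ]]
0.06389525418480284 0.062380614079393104 0.055059528975757555 0.04119775268976673 [0.64662291 0.1216107  0.092     ]
0.07824262632794066 0.06486196365830565 0.05583001036749434 0.04044883633574766 [ 0.65112739 -0.07370704  0.092     ]
[[0.61690405 0.13368034 0.187     ]] [[ 0.08817891 -0.00062415 -0.01666607]]
```

Call:
jog_arm(
  motion=[
    [0.2,0.1,0,-0.1,1],
    [0.5,0.3,0,-0.2,1],
    [0.8,0.45,0,-0.22,1],
    [0.92,0.53,0,-0.22,1],
    [0.92,0.53,0,-0.22,1],
    [0.92,0.53,0.6,-0.22,1],
    [0.92,0.53,1.1,-0.22,1],
    [0.92,0.53,1.2,-0.22,1],
    [0.92,0.53,1.2,-0.22,1],
    [0.92,0.53,1.2,-0.22,1],
  ],
)

```text
clock: 7.5
tcp_pos: [0.5576, 0.1149, 0.1355]
tool_rot: [[0.998, 0.062, 0.001], [0.062, -0.998, 0.0], [0.001, -0.0, -1.0]]
contact_force: [0.0, 0.2, -1.6]
opening: 0.0173
```

```bash
python3 - <<'E'
from h import *
c=cap('wrist','w5'); print(c['s']['tcp_pos'],c['s']['tool_rot'],c['s']['opening'],c['s']['contact_force'])
R=c['s']['tool_rot'];p=c['s']['tcp_pos']; print('prong',p+R@[.09,-.0006,.0213], 'tip')
i=c['image']
cv2.imwrite('pics/z8.png',cv2.resize(i[0:130,230:430],None,fx=4,fy=4,interpolation=cv2.INTER_CUBIC))
c=cap('side','s5');i=c['image'];cv2.imwrite('pics/z9.png',cv2.resize(i[170:330,190:390],None,fx=3,fy=3,interpolation=cv2.INTER_CUBIC))
E
```

```text
[0.55762513 0.11488467 0.13546112] [[ 9.98051940e-01  6.23820723e-02  8.95067890e-04]
 [ 6.23818775e-02 -9.98052324e-01  2.43974737e-04]
 [ 9.08544238e-04 -1.87663444e-04 -9.99999570e-01]] 0.017263375774155317 [ 0.02425308  0.18064544 -1.64100983]
prong [0.64743144 0.12110307 0.11424301] tip
```

View pics/z8.png

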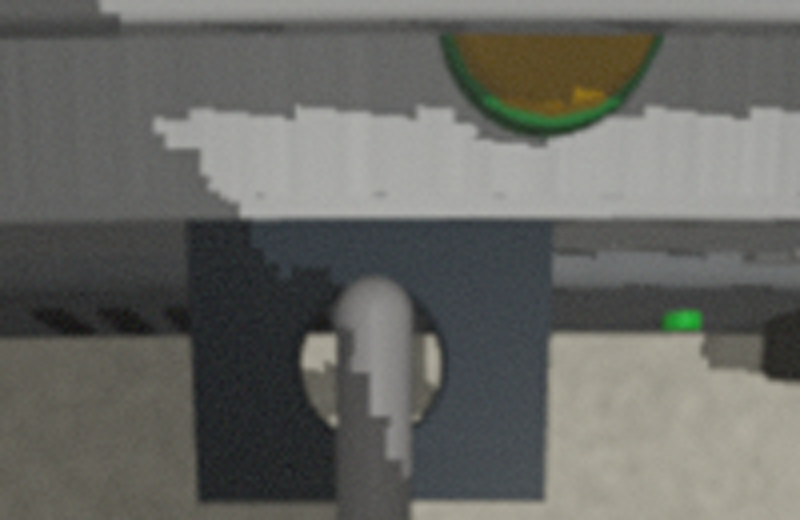

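View pics/z9.png

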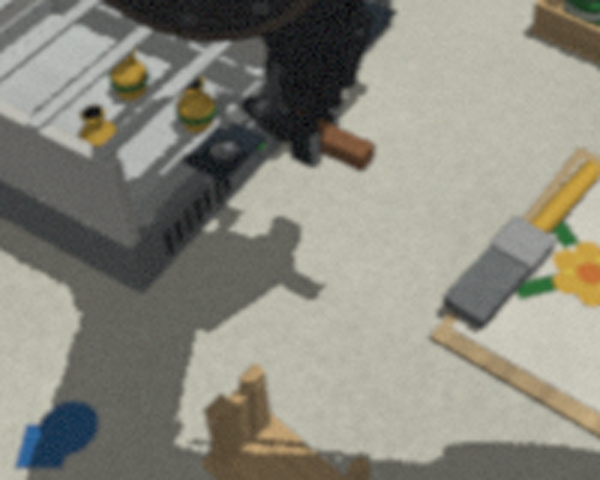

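Call:
jog_arm(
  motion=[
    [0,0,0.15,0,1],
    [0,0,0.35,0,1],
    [0,0,0.55,0,1],
    [0,0,0.75,0,1],
    [0,0,0.9,0,1],
    [0,0,0.9,0,1],
  ],
)

```text
clock: 8.2
tcp_pos: [0.5568, 0.1144, 0.1067]
tool_rot: [[0.998, 0.062, -0.001], [0.062, -0.998, -0.001], [-0.001, 0.001, -1.0]]
contact_force: [-0.8, 0.8, -1.4]
opening: 0.017
```

Call:
jog_arm(
  motion=[
    [0,0,0.2,0,1],
    [0,0,0.4,0,1],
    [0,0,0.6,0,1],
    [0,0,0.65,0,1],
    [0,0,0.65,0,1],
  ],
)

```text
clock: 8.7
tcp_pos: [0.5571, 0.1145, 0.0878]
tool_rot: [[0.998, 0.062, -0.001], [0.062, -0.998, -0.0], [-0.001, 0.0, -1.0]]
contact_force: [0.6, -0.0, -1.1]
opening: 0.0171
```

```bash
python3 - <<'E'
from h import *
c=cap('wrist','w6'); print(c['s']['tcp_pos'],c['s']['tool_rot'],c['s']['opening'],c['s']['contact_force'])
i=c['image']
cv2.imwrite('pics/z10.png',cv2.resize(i[0:130,230:430],None,fx=4,fy=4,interpolation=cv2.INTER_CUBIC))
c=cap('side','s6');i=c['image'];cv2.imwrite('pics/z11.png',cv2.resize(i[170:330,190:390],None,fx=3,fy=3,interpolation=cv2.INTER_CUBIC))
E
```

```text
[0.55707339 0.11452624 0.08778245] [[ 9.98066850e-01  6.21460677e-02 -6.55123884e-04]
 [ 6.21457932e-02 -9.98066989e-01 -4.31484468e-04]
 [-6.80672585e-04  3.89937150e-04 -9.99999692e-01]] 0.017126998177892473 [ 0.58470704 -0.03519081 -1.07570358]
```

View pics/z10.png

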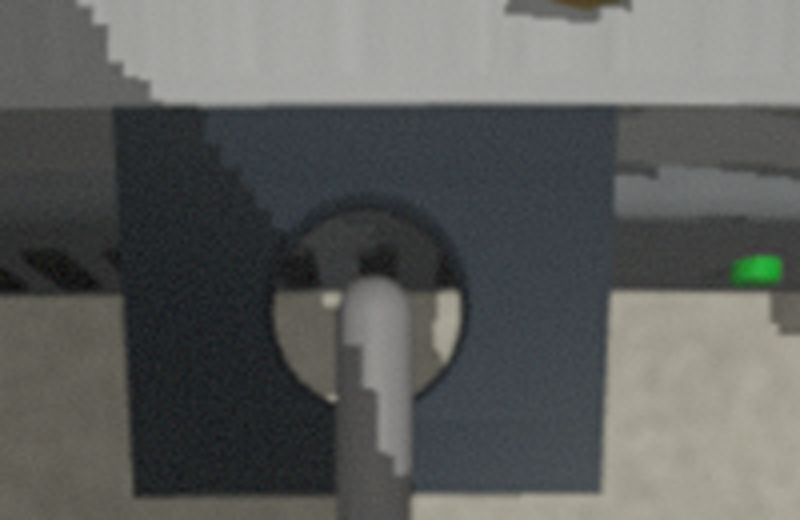

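View pics/z11.png

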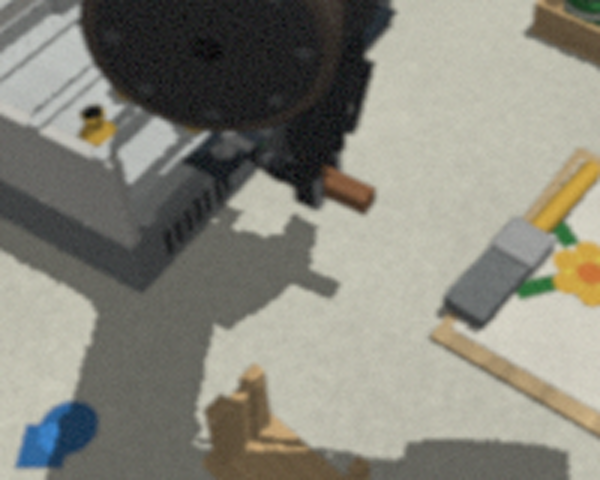

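Call:
jog_arm(
  motion=[
    [-0.06,0,0,0,1],
    [-0.12,0,0,0,1],
    [-0.17,0,0,0,1],
    [-0.21,0,0,0,1],
    [-0.25,0,0,0,1],
    [-0.3,0,0,0,1],
    [-0.35,0,0,0,1],
    [-0.41,0,0,0,1],
    [-0.47,0,0,0,1],
    [-0.53,0,0,0,1],
  ],
)

```text
clock: 9.8
tcp_pos: [0.5414, 0.1137, 0.0883]
tool_rot: [[0.998, 0.062, 0.0], [0.062, -0.998, 0.0], [0.0, -0.0, -1.0]]
contact_force: [2.1, -0.0, -0.9]
opening: 0.0169
```

Call:
jog_arm(
  motion=[
    [-0.07,0,0,0,1],
    [-0.14,0,0,0,1],
    [-0.21,0,0,0,1],
    [-0.28,0,0,0,1],
    [-0.35,0,0,0,1],
    [-0.42,0,0,0,1],
    [-0.49,0,0,0,1],
    [-0.56,0,0,0,1],
    [-0.63,0,0,0,1],
    [-0.7,0,0,0,1],
  ],
)

```text
clock: 10.8
tcp_pos: [0.5202, 0.1124, 0.0882]
tool_rot: [[0.998, 0.062, 0.0], [0.062, -0.998, 0.0], [0.0, -0.0, -1.0]]
contact_force: [2.8, -0.1, -1.0]
opening: 0.0171
```

```bash
python3 - <<'E'
from h import *
c=cap('wrist','w7'); print(c['s']['tcp_pos'],c['s']['opening'],c['s']['contact_force'])
E
```

```text
[0.52023688 0.11235188 0.08822943] 0.01713462022989342 [ 2.78856507 -0.14717771 -1.02295606]
```

View pics/w7.png

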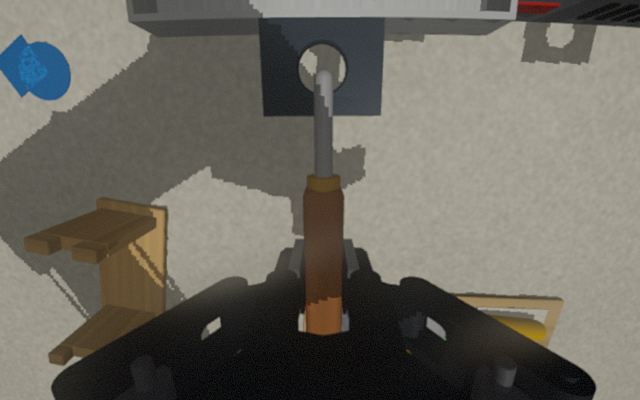

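Call:
jog_arm(
  motion=[
    [-0.05,0,0,0,1],
    [-0.1,0,0,0,1],
    [-0.15,0,0,0,1],
    [-0.2,0,0,0,1],
    [-0.23,0,0,0,1],
  ],
)

```text
clock: 11.35
tcp_pos: [0.5134, 0.1119, 0.0882]
tool_rot: [[0.998, 0.062, -0.0], [0.062, -0.998, -0.0], [-0.0, 0.0, -1.0]]
contact_force: [3.0, -0.1, -0.4]
opening: 0.0173
```

Call:
jog_arm(
  motion=[
    [-0.03,0,0,0,1],
    [-0.06,0,0,0,1],
    [-0.08,0,0,0,1],
  ],
)

```text
clock: 11.65
tcp_pos: [0.5111, 0.1118, 0.0882]
tool_rot: [[0.998, 0.062, 0.0], [0.062, -0.998, 0.0], [0.0, -0.0, -1.0]]
contact_force: [2.4, -0.6, -0.7]
opening: 0.0168
```

Call:
jog_arm(
  motion=[
    [-0.03,0,0,0,1],
    [-0.06,0,0,0,1],
    [-0.08,0,0,0,1],
  ],
)

```text
clock: 11.95
tcp_pos: [0.5087, 0.1117, 0.0882]
tool_rot: [[0.998, 0.062, -0.0], [0.062, -0.998, 0.0], [-0.0, -0.0, -1.0]]
contact_force: [2.5, 1.0, -0.0]
opening: 0.017
```

Continuing in 2.4–2.7 mm steps, reading the force each time.

Call:
jog_arm(
  motion=[
    [-0.03,0,0,0,1],
    [-0.06,0,0,0,1],
    [-0.09,0,0,0,1],
  ],
)

```text
clock: 12.25
tcp_pos: [0.5059, 0.1115, 0.0882]
tool_rot: [[0.998, 0.062, -0.0], [0.062, -0.998, -0.0], [-0.0, 0.0, -1.0]]
contact_force: [3.5, -1.0, -0.7]
opening: 0.0172
```

Call:
jog_arm(
  motion=[
    [-0.03,0,0,0,1],
    [-0.06,0,0,0,1],
    [-0.09,0,0,0,1],
  ],
)

```text
clock: 12.55
tcp_pos: [0.5033, 0.1113, 0.0882]
tool_rot: [[0.998, 0.062, 0.0], [0.062, -0.998, 0.0], [0.0, -0.0, -1.0]]
contact_force: [2.6, -1.2, -1.0]
opening: 0.0171
```

Call:
jog_arm(
  motion=[
    [-0.03,0,0,0,1],
    [-0.06,0,0,0,1],
    [-0.09,0,0,0,1],
  ],
)

```text
clock: 12.85
tcp_pos: [0.5006, 0.1111, 0.0882]
tool_rot: [[0.998, 0.062, 0.0], [0.062, -0.998, 0.0], [0.0, -0.0, -1.0]]
contact_force: [3.5, 0.8, -1.2]
opening: 0.0173
```

Call:
jog_arm(
  motion=[
    [-0.03,0,0,0,1],
    [-0.06,0,0,0,1],
    [-0.09,0,0,0,1],
  ],
)

```text
clock: 13.15
tcp_pos: [0.4979, 0.111, 0.0882]
tool_rot: [[0.998, 0.062, 0.0], [0.062, -0.998, 0.0], [0.0, -0.0, -1.0]]
contact_force: [2.5, 0.0, -1.1]
opening: 0.0169
```

Call:
jog_arm(
  motion=[
    [-0.03,0,0,0,1],
    [-0.06,0,0,0,1],
    [-0.09,0,0,0,1],
  ],
)

```text
clock: 13.45
tcp_pos: [0.4952, 0.1108, 0.0882]
tool_rot: [[0.998, 0.062, 0.0], [0.062, -0.998, 0.0], [0.0, -0.0, -1.0]]
contact_force: [2.4, 0.7, -1.5]
opening: 0.0172
```

Call:
jog_arm(
  motion=[
    [-0.03,0,0,0,1],
    [-0.06,0,0,0,1],
    [-0.09,0,0,0,1],
  ],
)

```text
clock: 13.75
tcp_pos: [0.4925, 0.1106, 0.0882]
tool_rot: [[0.998, 0.062, -0.0], [0.062, -0.998, -0.0], [-0.0, 0.0, -1.0]]
contact_force: [2.9, 0.6, -0.8]
opening: 0.0168
```

Call:
jog_arm(
  motion=[
    [-0.03,0,0,0,1],
    [-0.06,0,0,0,1],
    [-0.09,0,0,0,1],
  ],
)

```text
clock: 14.05
tcp_pos: [0.4898, 0.1105, 0.0882]
tool_rot: [[0.998, 0.062, -0.0], [0.062, -0.998, 0.0], [-0.0, -0.0, -1.0]]
contact_force: [2.3, 0.4, -1.2]
opening: 0.017
```

Call:
jog_arm(
  motion=[
    [-0.03,0,0,0,1],
    [-0.06,0,0,0,1],
    [-0.09,0,0,0,1],
  ],
)

```text
clock: 14.35
tcp_pos: [0.4871, 0.1103, 0.0882]
tool_rot: [[0.998, 0.062, -0.0], [0.062, -0.998, -0.0], [-0.0, 0.0, -1.0]]
contact_force: [2.9, 0.9, -2.2]
opening: 0.0171
```

Call:
jog_arm(
  motion=[
    [-0.03,0,0,0,1],
    [-0.06,0,0,0,1],
    [-0.09,0,0,0,1],
  ],
)

```text
clock: 14.65
tcp_pos: [0.4844, 0.1101, 0.0882]
tool_rot: [[0.998, 0.062, 0.0], [0.062, -0.998, 0.0], [0.0, -0.0, -1.0]]
contact_force: [2.3, 0.3, -0.7]
opening: 0.0171
```

Call:
jog_arm(
  motion=[
    [-0.03,0,0,0,1],
    [-0.06,0,0,0,1],
    [-0.09,0,0,0,1],
  ],
)

```text
clock: 14.95
tcp_pos: [0.4817, 0.1099, 0.0882]
tool_rot: [[0.998, 0.062, -0.0], [0.062, -0.998, 0.0], [-0.0, -0.0, -1.0]]
contact_force: [2.5, 0.9, -1.1]
opening: 0.0172
```

Call:
jog_arm(
  motion=[
    [-0.03,0,0,0,1],
    [-0.06,0,0,0,1],
    [-0.09,0,0,0,1],
  ],
)

```text
clock: 15.25
tcp_pos: [0.479, 0.1098, 0.0882]
tool_rot: [[0.998, 0.062, -0.0], [0.062, -0.998, 0.0], [-0.0, -0.0, -1.0]]
contact_force: [2.3, 0.6, -1.9]
opening: 0.0171
```

Call:
jog_arm(
  motion=[
    [-0.03,0,0,0,1],
    [-0.06,0,0,0,1],
    [-0.09,0,0,0,1],
  ],
)

```text
clock: 15.55
tcp_pos: [0.4763, 0.1096, 0.0882]
tool_rot: [[0.998, 0.062, -0.0], [0.062, -0.998, -0.0], [-0.0, 0.0, -1.0]]
contact_force: [2.6, -0.2, -0.5]
opening: 0.0168
```

Call:
jog_arm(
  motion=[
    [-0.03,0,0,0,1],
    [-0.06,0,0,0,1],
    [-0.09,0,0,0,1],
  ],
)

```text
clock: 15.85
tcp_pos: [0.4736, 0.1094, 0.0882]
tool_rot: [[0.998, 0.062, -0.0], [0.062, -0.998, 0.0], [0.0, -0.0, -1.0]]
contact_force: [2.5, 0.4, -1.2]
opening: 0.0171
```

Call:
jog_arm(
  motion=[
    [-0.03,0,0,0,1],
    [-0.06,0,0,0,1],
    [-0.09,0,0,0,1],
  ],
)

```text
clock: 16.15
tcp_pos: [0.4709, 0.1093, 0.0882]
tool_rot: [[0.998, 0.062, -0.0], [0.062, -0.998, 0.0], [-0.0, -0.0, -1.0]]
contact_force: [2.5, 0.8, 0.3]
opening: 0.0171
```

Call:
jog_arm(
  motion=[
    [-0.03,0,0,0,1],
    [-0.06,0,0,0,1],
    [-0.09,0,0,0,1],
  ],
)

```text
clock: 16.45
tcp_pos: [0.4682, 0.1091, 0.0882]
tool_rot: [[0.998, 0.062, -0.0], [0.062, -0.998, -0.0], [-0.0, 0.0, -1.0]]
contact_force: [2.6, 1.1, -1.6]
opening: 0.0169
```

Call:
jog_arm(
  motion=[
    [-0.03,0,0,0,1],
    [-0.06,0,0,0,1],
    [-0.09,0,0,0,1],
  ],
)

```text
clock: 16.75
tcp_pos: [0.4655, 0.1089, 0.0882]
tool_rot: [[0.998, 0.062, 0.0], [0.062, -0.998, 0.0], [0.0, -0.0, -1.0]]
contact_force: [3.1, -0.2, -1.8]
opening: 0.0168
```

Call:
jog_arm(
  motion=[
    [-0.03,0,0,0,1],
    [-0.06,0,0,0,1],
    [-0.09,0,0,0,1],
  ],
)

```text
clock: 17.05
tcp_pos: [0.4628, 0.1087, 0.0882]
tool_rot: [[0.998, 0.062, -0.0], [0.062, -0.998, -0.0], [-0.0, 0.0, -1.0]]
contact_force: [2.3, -0.4, -1.3]
opening: 0.017
```

Call:
jog_arm(
  motion=[
    [-0.03,0,0,0,1],
    [-0.06,0,0,0,1],
    [-0.09,0,0,0,1],
  ],
)

```text
clock: 17.35
tcp_pos: [0.4601, 0.1086, 0.0882]
tool_rot: [[0.998, 0.062, -0.0], [0.062, -0.998, -0.0], [-0.0, 0.0, -1.0]]
contact_force: [2.1, 1.0, -1.2]
opening: 0.0168
```

Call:
jog_arm(
  motion=[
    [-0.03,0,0,0,1],
    [-0.06,0,0,0,1],
    [-0.09,0,0,0,1],
  ],
)

```text
clock: 17.65
tcp_pos: [0.4574, 0.1084, 0.0882]
tool_rot: [[0.998, 0.062, -0.0], [0.062, -0.998, -0.0], [-0.0, 0.0, -1.0]]
contact_force: [1.9, -0.9, -0.8]
opening: 0.017
```

Call:
jog_arm(
  motion=[
    [-0.03,0,0,0,1],
    [-0.06,0,0,0,1],
    [-0.09,0,0,0,1],
  ],
)

```text
clock: 17.95
tcp_pos: [0.4548, 0.1083, 0.0882]
tool_rot: [[0.998, 0.062, 0.0], [0.062, -0.998, 0.0], [0.0, -0.0, -1.0]]
contact_force: [2.8, -0.0, -1.9]
opening: 0.0171
```

Call:
jog_arm(
  motion=[
    [-0.03,0,0,0,1],
    [-0.06,0,0,0,1],
    [-0.09,0,0,0,1],
  ],
)

```text
clock: 18.25
tcp_pos: [0.4529, 0.1085, 0.0884]
tool_rot: [[0.998, 0.062, 0.001], [0.062, -0.998, 0.001], [0.001, -0.001, -1.0]]
contact_force: [6.5, 0.7, -2.6]
opening: 0.0173
```

Call:
jog_arm(
  motion=[
    [0,0,0,0,1],
  ],
)

```text
clock: 18.35
tcp_pos: [0.4529, 0.1085, 0.0885]
tool_rot: [[0.998, 0.062, 0.001], [0.062, -0.998, 0.001], [0.002, -0.001, -1.0]]
contact_force: [6.0, 0.3, -3.9]
opening: 0.0172
```

Call:
jog_arm(
  motion=[
    [-0.02,0,0,0,1],
    [-0.02,0,0,0,1],
  ],
)

```text
clock: 18.55
tcp_pos: [0.4525, 0.1086, 0.0885]
tool_rot: [[0.998, 0.062, 0.002], [0.062, -0.998, 0.001], [0.002, -0.001, -1.0]]
contact_force: [6.5, 0.6, -3.8]
opening: 0.0172
```

Call:
jog_arm(
  motion=[
    [-0.03,0,0,0,1],
    [-0.03,0,0,0,1],
  ],
)

```text
clock: 18.75
tcp_pos: [0.4521, 0.1088, 0.0887]
tool_rot: [[0.998, 0.063, 0.003], [0.063, -0.998, 0.001], [0.003, -0.001, -1.0]]
contact_force: [9.3, -0.3, -4.4]
opening: 0.0172
```

Call:
jog_arm(
  motion=[
    [-0.015,0,0,0,1],
    [-0.015,0,0,0,1],
    [-0.015,0,0,0,1],
  ],
)

```text
clock: 19.05
tcp_pos: [0.4518, 0.1088, 0.0887]
tool_rot: [[0.998, 0.063, 0.003], [0.063, -0.998, 0.001], [0.003, -0.001, -1.0]]
contact_force: [8.4, -0.3, -5.2]
opening: 0.0174
```

Call:
jog_arm(
  motion=[
    [-0.02,0,0,0,1],
    [-0.02,0,0,0,1],
    [-0.02,0,0,0,1],
  ],
)

```text
clock: 19.35
tcp_pos: [0.4515, 0.1089, 0.0888]
tool_rot: [[0.998, 0.063, 0.004], [0.063, -0.998, 0.002], [0.004, -0.001, -1.0]]
contact_force: [9.5, 0.3, -4.6]
opening: 0.0169
```

Call:
jog_arm(
  motion=[
    [-0.01,0,0,0,1],
    [-0.01,0,0,0,1],
    [-0.01,0,0,0,1],
    [-0.01,0,0,0,1],
    [-0.01,0,0,0,1],
    [-0.01,0,0,0,1],
  ],
)

```text
clock: 19.95
tcp_pos: [0.4514, 0.109, 0.0889]
tool_rot: [[0.998, 0.063, 0.004], [0.063, -0.998, 0.002], [0.004, -0.002, -1.0]]
contact_force: [9.3, -0.1, -4.2]
opening: 0.0173
```

Call:
jog_arm(
  motion=[
    [0,0,0,0,1],
    [0,0,0,0,1],
    [0,0,0,0,1],
    [0,0,0,0,1],
    [0,0,0,0,1],
  ],
)

```text
clock: 20.45
tcp_pos: [0.4514, 0.109, 0.0889]
tool_rot: [[0.998, 0.063, 0.004], [0.063, -0.998, 0.002], [0.004, -0.002, -1.0]]
contact_force: [10.7, 0.7, -4.3]
opening: 0.0174
```

Call:
jog_arm(
  motion=[
    [0,0,0,0,1],
    [0,0,0,0,1],
    [0,0,0,0,1],
  ],
)

```text
clock: 20.75
tcp_pos: [0.4514, 0.109, 0.0889]
tool_rot: [[0.998, 0.063, 0.004], [0.063, -0.998, 0.002], [0.004, -0.002, -1.0]]
contact_force: [10.3, 0.2, -5.1]
opening: 0.0172
```

```bash
python3 - <<'E'
from h import *
c=cap('wrist','w8'); print(c['s']['tcp_pos'],c['s']['contact_force'],c['s']['torque'],c['s']['clock'])
for n in range(5): viewer.capture('top'); print(monitor.sense()['contact_force'])
E
```

```text
[0.45139212 0.10901723 0.08890053] [10.25301941  0.1609795  -5.05708854] [ 0.08095405 -3.41094919 -0.0327396 ] 20.75
[10.47317493  0.7492561  -4.11081408]
[ 9.94945713  0.55049055 -3.99390768]
[ 9.67579194  0.93431717 -4.81429638]
[10.51042828 -0.15029086 -4.48046557]
[ 1.02460973e+01 -1.50193136e-03 -4.48303506e+00]
```

View pics/w8.png

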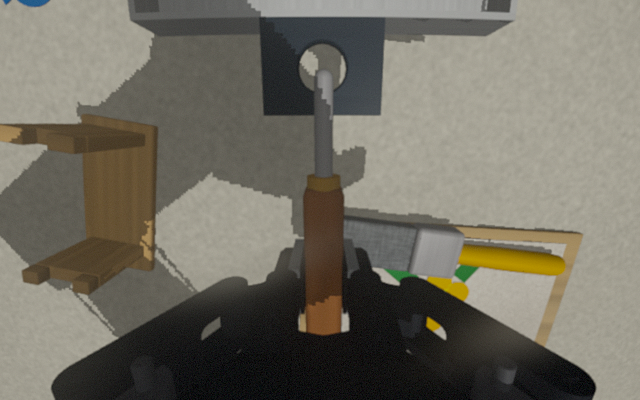

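Call:
jog_arm(
  motion=[
    [0.03,0,0,0,1],
    [0.07,0,0,0,1],
    [0.11,0,0,0,1],
    [0.15,0,0,0,1],
    [0.19,0,0,0,1],
    [0.23,0,0,0,1],
    [0.27,0,0,0,1],
    [0.3,0,0,0,1],
    [0.3,0,0,0,1],
    [0.3,0,0,0,1],
  ],
)

```text
clock: 22.05
tcp_pos: [0.4581, 0.1084, 0.0881]
tool_rot: [[0.998, 0.062, -0.0], [0.062, -0.998, -0.0], [-0.0, 0.0, -1.0]]
contact_force: [0.6, 0.4, -1.5]
opening: 0.017
```

```bash
python3 - <<'E'
from h import *
c=cap('wrist','w9'); print(c['s']['tcp_pos'],c['s']['contact_force'],c['s']['torque'],c['s']['clock'],c['s']['tool_rot'])
i=c['image']
cv2.imwrite('pics/z12.png',cv2.resize(i[0:220,230:430],None,fx=2.7,fy=2.7,interpolation=cv2.INTER_CUBIC))
E
```

```text
[0.45814619 0.10841555 0.08813566] [ 0.62798188  0.38454824 -1.52900262] [-0.0349812   0.02168713 -0.0149001 ] 22.05 [[ 9.98071865e-01  6.20683557e-02 -2.68828063e-04]
 [ 6.20683261e-02 -9.98071896e-01 -1.16852774e-04]
 [-2.75562594e-04  9.99417578e-05 -9.99999957e-01]]
```

View pics/z12.png

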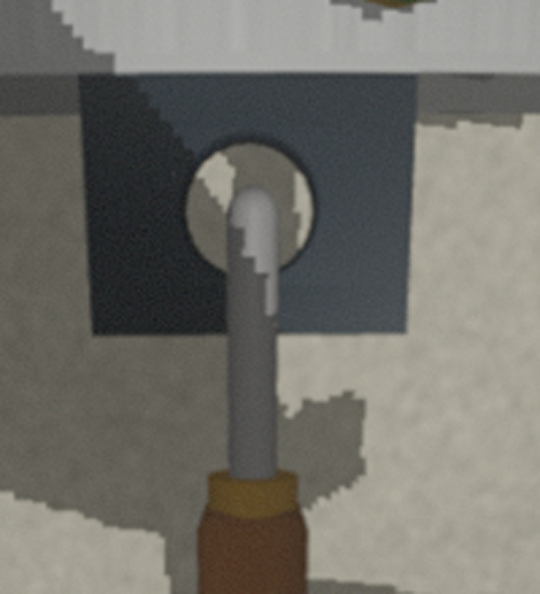

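Call:
jog_arm(
  motion=[
    [0,0,-0.1,0,1],
    [0,0,-0.3,0,1],
    [0,0,-0.6,0,1],
    [0,0,-0.95,0,1],
    [0,0,-1.3,0,1],
    [0,0,-1.7,0,1],
    [0,0,-2.2,0,1],
    [0,0,-2.6,0,1],
    [0,0,-2.75,0,1],
    [0,0,-2.75,0,1],
  ],
)

```text
clock: 23.1
tcp_pos: [0.4586, 0.1087, 0.1715]
tool_rot: [[0.998, 0.062, 0.001], [0.062, -0.998, 0.001], [0.001, -0.001, -1.0]]
contact_force: [0.5, -0.3, -1.2]
opening: 0.0171
```

```bash
python3 - <<'E'
from h import *
c=cap('wrist','w10'); print(c['s']['tcp_pos'],c['s']['contact_force'],c['s']['tool_rot'])
c=cap('side','s10')
E
```

```text
[0.45858411 0.1087306  0.17153415] [ 0.51123984 -0.26253473 -1.18796507] [[ 9.98069848e-01  6.20869847e-02  1.33568990e-03]
 [ 6.20855793e-02 -9.98070257e-01  1.06919981e-03]
 [ 1.39949575e-03 -9.84209011e-04 -9.99998536e-01]]
```

View pics/w10.png

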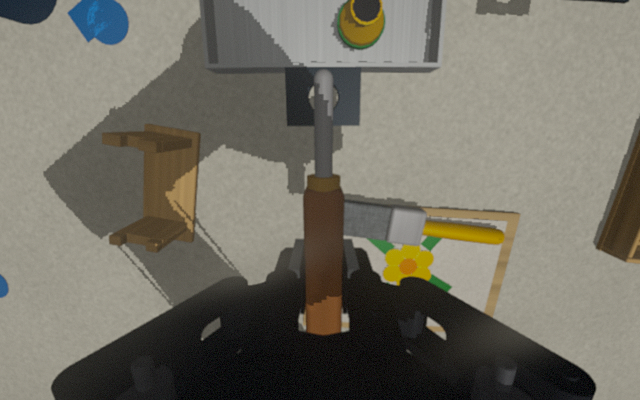

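View pics/s10.png

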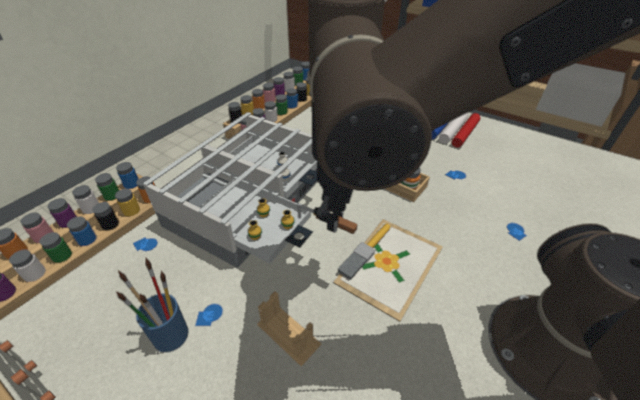

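Call:
jog_arm(
  motion=[
    [0,-0.4,0,0.1,1],
    [0,-1.2,0,0.3,1],
    [-0.02,-2.1,0,0.5,1],
    [-0.03,-3.0,0,0.8,1],
    [-0.05,-3.9,0,1.0,1],
    [-0.06,-4.8,0,1.2,1],
    [-0.07,-5.5,0,1.32,1],
    [-0.07,-5.8,0,1.32,1],
    [-0.07,-5.9,0,1.32,1],
    [-0.07,-5.9,0,1.32,1],
  ],
)

```text
clock: 24.2
tcp_pos: [0.4449, 0.2846, 0.1702]
tool_rot: [[0.993, -0.121, -0.001], [-0.121, -0.993, -0.001], [-0.001, 0.001, -1.0]]
contact_force: [0.2, 0.1, -1.5]
opening: 0.0171
```

Call:
jog_arm(
  motion=[
    [0,0,0,0,1],
    [0,0,0,0,1],
  ],
)

```text
clock: 24.4
tcp_pos: [0.4452, 0.2842, 0.1707]
tool_rot: [[0.992, -0.123, -0.0], [-0.123, -0.992, -0.0], [-0.0, 0.0, -1.0]]
contact_force: [-0.5, -0.4, -1.7]
opening: 0.017
```

```bash
python3 - <<'E'
from h import *
s=monitor.sense();R=s['tool_rot']; print(s['tcp_pos'],R,s['contact_force'])
d=np.array([0.4455,.2851,.0509])-s['tcp_pos'];print('units',R.T@d/.03,'turn',np.degrees(np.arctan2(R[1,0],R[0,0])+.1220)/8)
c=cap('wrist','w11')
E
```

```text
[0.44522655 0.28420968 0.17074504] [[ 9.92466076e-01 -1.22519733e-01 -5.53255852e-05]
 [-1.22519736e-01 -9.92466076e-01 -4.50279526e-05]
 [-4.93919538e-05  5.14671915e-05 -9.99999997e-01]] [-0.45564617 -0.43138512 -1.67781788]
units [ 0.00560746 -0.03077612  3.99483296] turn -0.005932624360389892
```

View pics/w11.png

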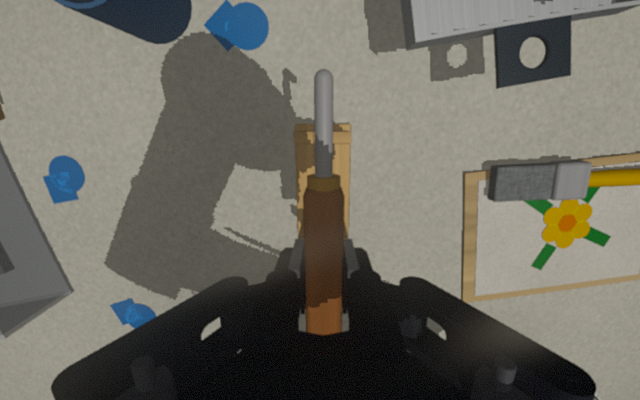

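Call:
jog_arm(
  motion=[
    [0,-0.03,0.3,0,1],
    [0,-0.03,0.9,0,1],
    [0,-0.03,1.6,0,1],
    [0,-0.03,2.2,0,1],
    [0,-0.03,2.7,0,1],
    [0,-0.03,3.1,0,1],
    [0,-0.03,3.3,0,1],
    [0,-0.03,3.4,0,1],
    [0,-0.03,3.4,0,1],
  ],
)

```text
clock: 25.35
tcp_pos: [0.4454, 0.2859, 0.0686]
tool_rot: [[0.993, -0.122, 0.0], [-0.122, -0.993, -0.0], [0.0, 0.0, -1.0]]
contact_force: [0.4, 0.5, -1.6]
opening: 0.0171
```

Call:
jog_arm(
  motion=[
    [0,0,0.1,0,1],
    [0,0,0.2,0,1],
    [0,0,0.3,0,1],
    [0,0,0.4,0,1],
    [0,0,0.5,0,1],
    [0,0,0.55,0,1],
    [0,0,0.57,0,1],
    [0,0,0.57,0,1],
  ],
)

```text
clock: 26.15
tcp_pos: [0.4453, 0.2859, 0.0515]
tool_rot: [[0.993, -0.122, -0.0], [-0.122, -0.993, -0.0], [-0.0, 0.0, -1.0]]
contact_force: [0.4, -0.1, -1.5]
opening: 0.017
```

```bash
python3 - <<'E'
from h import *
c=cap('wrist','w12');s=c['s'];R=s['tool_rot']; print(s['tcp_pos'],R,s['contact_force'],s['torque'])
E
```

```text
[0.44529602 0.28588223 0.05150229] [[ 9.92552586e-01 -1.21816880e-01 -1.03876842e-04]
 [-1.21816895e-01 -9.92552578e-01 -1.54105874e-04]
 [-8.43305305e-05  1.65612138e-04 -9.99999983e-01]] [ 0.35780031 -0.14002624 -1.52199836] [0.01662475 0.01190458 0.01424093]
```

View pics/w12.png

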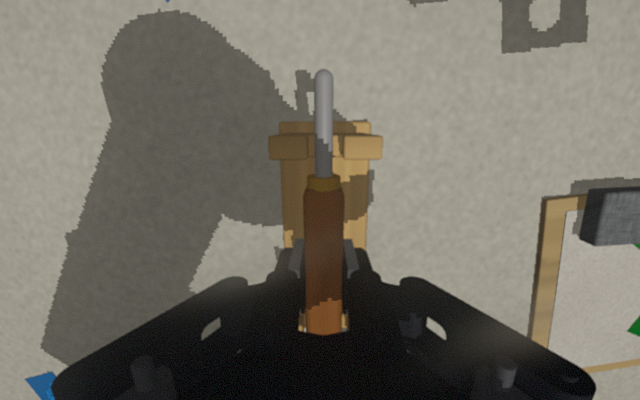

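Call:
jog_arm(
  motion=[
    [0,0.01,0.02,0,1],
    [0,0.01,0.02,0,1],
    [0,0.01,0.02,0,0.75],
    [0,0.01,0.02,0,0.6],
    [0,0.01,0.02,0,0.4],
    [0,0.01,0.02,0,0.2],
    [0,0.01,0.02,0,0],
    [0,0.01,0.02,0,0],
    [0,0.01,0.02,0,0],
  ],
)

```text
clock: 27.1
tcp_pos: [0.4453, 0.2856, 0.051]
tool_rot: [[0.993, -0.122, -0.0], [-0.122, -0.993, -0.0], [-0.0, 0.0, -1.0]]
contact_force: [0.7, 0.2, -0.1]
opening: 0.0851
```

```bash
python3 - <<'E'
from h import *
c=cap('wrist','w13');s=c['s'];print(s['tcp_pos'],s['contact_force'],s['opening'])
E
```

```text
[0.44525367 0.28559172 0.0510088 ] [ 0.74686623  0.23171743 -0.06889957] 0.08508303596012248
```

View pics/w13.png

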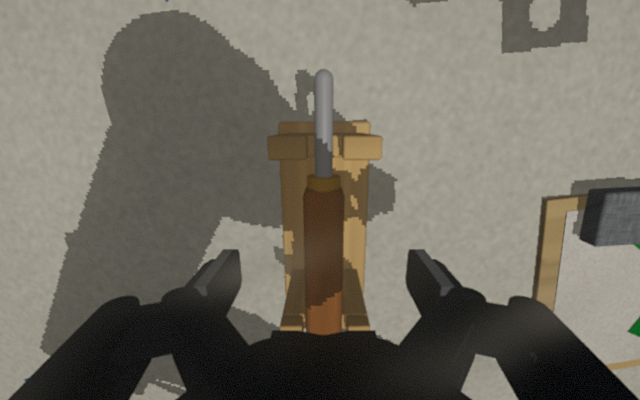

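Released; the hook lies in both forks. I'll lift straight up and check.

Call:
jog_arm(
  motion=[
    [0,0,-0.3,0,0],
    [0,0,-0.9,0,0],
    [0,0,-1.8,0,0],
    [0,0,-2.8,0,0],
    [0,0,-3.9,0,0],
    [0,0,-5,0,0],
    [0,0,-6,0,0],
    [0,0,-6.5,0,0],
    [0,0,-6.7,0,0],
    [0,0,-6.7,0,0],
  ],
)

```text
clock: 28.15
tcp_pos: [0.4453, 0.2857, 0.2529]
tool_rot: [[0.993, -0.122, 0.001], [-0.122, -0.993, 0.001], [0.001, -0.001, -1.0]]
contact_force: [-0.4, 0.6, -1.1]
opening: 0.0854
```

Call:
jog_arm(
  motion=[
    [-0.8,0,0,0,0],
    [-0.8,0,0,0,0],
    [-0.8,0,0,0,0],
    [-0.8,0,0,0,0],
  ],
)

```text
clock: 28.55
tcp_pos: [0.4216, 0.2884, 0.2513]
tool_rot: [[0.993, -0.122, -0.001], [-0.122, -0.993, -0.001], [-0.0, 0.001, -1.0]]
contact_force: [-0.5, -0.4, 0.1]
opening: 0.0855
```

```bash
python3 - <<'E'
from h import *
c=cap('wrist','w14');s=c['s'];print(s['clock'],s['tcp_pos'],s['tool_rot'],s['contact_force'],s['opening'])
cv2.imwrite('pics/z13.png',cv2.resize(c['image'][75:220,270:370],None,fx=4,fy=4,interpolation=cv2.INTER_CUBIC))
c=cap('side','s14')
c=cap('top','t14');i=c['image'];cv2.imwrite('pics/z14.png',cv2.resize(i[90:280,205:365],None,fx=3.1,fy=3.1,interpolation=cv2.INTER_CUBIC))
E
```

```text
28.55 [0.42155188 0.2884103  0.25134855] [[ 9.92570854e-01 -1.21666590e-01 -5.84279612e-04]
 [-1.21667095e-01 -9.92570531e-01 -9.26359370e-04]
 [-4.67231740e-04  9.90564914e-04 -9.99999400e-01]] [-0.50897529 -0.42677625  0.09033307] 0.0854729780409128
```

View pics/z13.png

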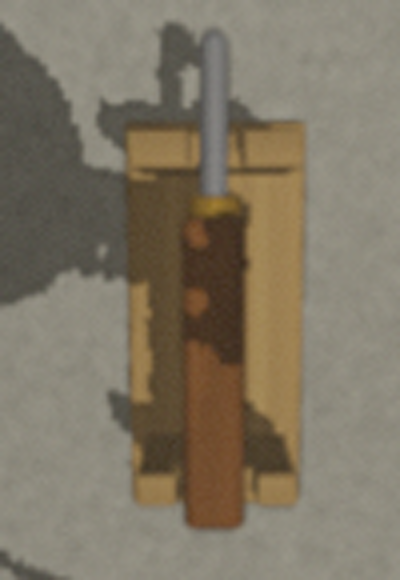

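View pics/s14.png

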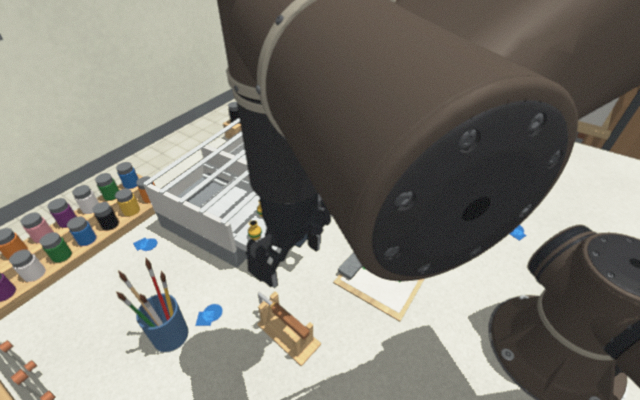

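View pics/z14.png

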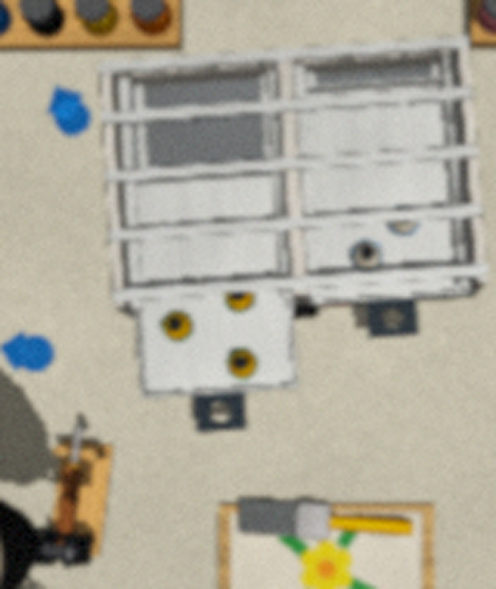

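```bash
python3 -c "
from bench import *
print(close_job())"
```

```text
the job is handed in; nothing more can be done
None
```

The job is done and handed in at about 28.7 s of the 64 s allowed. The tray with the yellow vases is drawn out to its stop, and the hook is back in its rest.

- **Draw:** I took the hook from the rest, dropped the prong into the finger hole of the yellow tray (left bay) and drew it out. The drag was about 2 to 3 N, and the stop was felt about 97 mm out.
- **Hold:** I kept a pull of about 9.3 to 10.7 N on the stop for a little over a second. The highest pull along the draw I read was 10.7 N. During the hold there was also 4 to 5 N downward on the tool, of which the hook's own weight is about 1.3 N. The force is only read at the end of each move, so anything in between was not seen.
- **Return:** I eased off the pull, lifted the prong out without contact, laid the hook back in both forks and backed the gripper clear.

In the last pictures the tray is out with its three vases standing. The hook lies in both forks as it did at the start, and the blue tray is still shut with its vases in place. The force reading was near zero and the gripper was touching nothing. No check failed or disagreed.

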